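# Stand the fallen flower hoops back up

## Task

Two of the three finished flower hoops on the craft table, the largest and the smallest, have been knocked onto their backs. Stand each one back up on its wooden foot, about where it lies, by pushing with a fingertip on the raised edge of the foot from the ring's side so that it tips upright over its other edge; do it lightly, without pinching, lifting or carrying them. Leave the hoop that still stands and everything else on the table where they are.

Things in the scene. Friction and masses are not known exactly. Their poses are not given: they have to be found in the camera images.
- hoop_large: The larger fallen flower hoop: rigid green ring (170 mm outside, 8 mm bar) fixed in a groove 18 mm behind the middle, across a beech foot 100 (front to rear) x 120 (wide) x 22 mm; 187 mm tall standing; about 220 g; dried flowers on the ring's upper front. Origin: centre of the foot's underside; z from foot to ring top (up when standing), x front to rear of the foot, y along its width and the ring's plane.
- hoop_large_lip (a point): Middle of the front edge of the foot's top face (the face with the ring), 68 mm in front of the ring's plane: the edge to push. At the start the hoop lies on its back, z pointing away from the robot within 38 degrees of +x and 10 degrees below level, the ring's top on the table; this edge is then uppermost, 98 mm above the table. The ring's bar beside the foot is up to 36 mm above it.
- hoop_large_heel (a point): Middle of the foot's rear bottom edge, diagonally opposite the lip (100 mm along x, 22 mm along z): the edge it tips over. 4 mm above the table at the start, on it after. The hoop is loose, tips at a push of 1 to 2 N and balances over this edge with the foot's underside about 60 degrees from level; nearer level it comes down onto its foot by itself.
- hoop_small: The smaller fallen flower hoop: rigid green ring (130 mm outside, 8 mm bar) fixed in a groove 15 mm behind the middle, across a beech foot 90 (front to rear) x 100 (wide) x 20 mm; 145 mm tall standing; about 160 g; dried flowers on the ring's upper front. Origin: centre of the foot's underside; z from foot to ring top (up when standing), x front to rear of the foot, y along its width and the ring's plane.
- hoop_small_lip (a point): Middle of the front edge of the foot's top face (the face with the ring), 60 mm in front of the ring's plane: the edge to push. At the start the hoop lies on its back, z pointing away from the robot within 38 degrees of +x and 12 degrees below level, the ring's top on the table; this edge is then uppermost, 88 mm above the table. The ring's bar beside the foot is up to 34 mm above it.
- hoop_small_heel (a point): Middle of the foot's rear bottom edge, diagonally opposite the lip (90 mm along x, 20 mm along z): the edge it tips over. 4 mm above the table at the start, on it after. The hoop is loose, tips at a push of 1 to 2 N and balances over this edge with the foot's underside about 60 degrees from level; nearer level it comes down onto its foot by itself.
- hoop_standing: A third, middle-sized flower hoop, still standing on its foot at the far side of the table, 163 mm tall; foot 94 x 110 x 20 mm. Origin at the centre of the foot's underside, z up. Leave alone.
- glue: Small white glue bottle, upright, 30 mm across and 86 mm tall, between the two fallen hoops on the robot's side. Origin at the centre of its base. Leave alone.
- phone: Black phone lying flat, 150 x 73 x 8 mm, at the left. Origin at the centre of its underside. Leave alone.
- jar: Amber glass jar with a metal cap, 60 mm across and 85 mm tall, at one side. Origin at the centre of its base. Leave alone.
- wire_spool: Black flanged spool of copper wire standing on end, 52 mm across and 40 mm tall, at one side. Origin at the centre of its base. Leave alone.
- easel: Folded wooden tabletop easel lying flat, 165 mm long, up to 90 mm wide and 24 mm high, at the right. Origin at the centre of its underside. Leave alone.
- brush: Glue brush with a wooden handle lying flat, 150 mm long, between the fallen hoops. Leave alone.
Mind the look-alikes: they are no part of the job. Leave any turquoise look-alike of the hoop_small alone.

How it is judged (in metres and radians):
At the end, for the whole second after the job is handed in: Both fallen hoops stand on their feet, upright within 0.06 rad, feet flat on the table (underside centre under 6 mm), at rest, the edge they tipped over within 80 mm of where it was; the third hoop still stands upright and nothing else has moved more than 20 mm (angle between each of hoop_large, hoop_small, hoop_standing's own z axis and vertical below 0.06 rad and height (world z) of each of hoop_large, hoop_small below 0.006 m and linear speed of each of hoop_large, hoop_small below 0.02 m/s and angular speed of each of hoop_large, hoop_small below 0.1 rad/s and distance of each of hoop_large_heel, hoop_small_heel from where it was at the start of the episode below 0.08 m and distance of each of hoop_standing, glue, phone, jar, wire_spool, easel, brush from where it was at the start of the episode below 0.02 m); the robot touches nothing.
It fails at once if a fallen hoop is lifted or carried (the edge it tips over comes more than 25 mm off the table) (height (world z) of any of hoop_large_heel, hoop_small_heel above 0.025 m).
It fails at once if a fallen hoop is pinched or pressed hard (more than 20 N from the fingers) (contact force between the fingers and hoop_large above 20 N or contact force between the fingers and hoop_small above 20 N).
It fails at once if something else on the table is moved more than 20 mm (distance of any of hoop_standing, glue, phone, jar, wire_spool, easel, brush from where it was at the start of the episode above 0.02 m).
It also fails if it takes over 61 s, if anything falls off the work surface, if the arm or the gripper's body presses on something with over 40 N, if the wrist force passes 120 N, or if a joint passes its speed limit or range.

## Robot

A 6-joint arm with a two-finger parallel gripper is mounted at the origin on the work surface. World frame = base frame: x ahead of the robot, y to its left, z up, the work surface at z = 0. Lengths are in mm, angles in rad, forces in N, time in s.
With the tool pointing down it reaches from about 300 to 775 mm from the base axis. Payload 14.6 kg.
Tool frame: the origin (TCP) lies midway between the tips of the shut fingers; the grasp point (between the pads) lies manip.tcp_to_grasp behind it (manip.tcp_to_grasp is the distance from the TCP to the grasp point, in mm); x points along the fingers, z is the direction in which the jaws open and shut, and the axes are right-handed (so a half turn about x gives the same grasp; the last joint's range is limited). The gripper opens to 94 mm and grips with 3 to 60 N. Pads are 16 mm wide; open, the fingers measure 119 mm over their backs; the gripper's body (75 mm by 177 mm) begins 78 mm behind the grasp point.
Start: joints at [1.171, 0.3, 1.521, -0, 1.321, -0.067], TCP at [179.677, 519.813, 205.446] pointing down, gripper open.
Joint ranges: [-3.03, 3.03], [-0.79, 2.21], [0.23, 2.52], [-1.04, 4.18], [0, 3.07], [-2.55, 2.55]. Speed limits (rad/s): [2.22, 2.22, 2.57, 3.14, 3.14, 3.14].

## Interface

Orientations are given as [roll, pitch, yaw] about the fixed x, y, z axes, in that order (R = Rz(yaw) Ry(pitch) Rx(roll)).
In Python, from cell import manip gives the robot as it stands.
- The arm moves only by the shell command python3 -m jog 'ROWS' [FORCE]. ROWS is JSON, a list of rows, each an object of numbers: "grip": the opening, from 0 (shut) to 1 (fully open); "tx", "ty", "tz": the shift along the tool's x, y, z in units of 40 mm (1.0 is 40 mm); "turn": the turn about the tool's x in units of 6 degrees (1.0 is 6 degrees). In form: [{"grip": .., "tx": .., "ty": .., "tz": .., "turn": ..}, ...]. A call has 1 to 12 rows; each row is the pose to reach, as a shift and turn from the pose commanded when the call began, along the tool's axes at that moment; what a row does not reach only later rows make up. A row lasts 1/12 s, in which the tool goes at most 41.7 mm and 7.16 degrees, less where a joint would pass 70% of its speed; a pose out of reach is approached as far as the arm can. A call with a gripper value outside its range is refused whole. The fingers move at their own pace and stop on an object; FORCE is the grip in N (left out, the last holds). Time passes only in rows, so rows that repeat a pose let the fingers close. It gives the time, the measured TCP pose, the force and the opening at its end, in the units of the state.
- manip.read_state(): the state, without advancing time (a new reading comes with each control period).
- manip.camera(name): name is "scene" or "top" or "wrist"; returns a dict with "image" (420x560x3 uint8, red, green, blue), "fx", "fy", "cx", "cy" (pixels), "k1" (the pictures are not rectified: a ray, as slopes to the right and down, at radius r is drawn at 1 + k1 r^2 times it, then the intrinsics apply), "eye" and "attitude" of the camera in the world. Camera axes: x right, y up, looking along -z (the intrinsics and any distortion apply to the point x, -y, -z); pixel columns grow to the right and rows downward; lengths in mm; the calibration is good to about 2 mm. A picture is of the moment at which its call begins. There is no depth.
- manip.sign_off(): hands the job in, once; it reports no verdict.
The state is a dict: "clock": time; "joints": joint angles; "qd": joint speeds; "effort": joint torques, N m; "eef_pos": TCP position; "eef_rot": TCP orientation; "wrist_force": force on the tool from outside, world axes, zero at the start; "moment": the same for the moment, N m; "finger_gap": finger opening in mm.
Only numpy, scipy, OpenCV 4.12 (cv2) and the standard library are available. Lean on these libraries where they do the work, as an engineer would, in place of code of your own. Each camera call takes 0.05 s, during which the arm holds its last target. There are 200 camera calls.

## Working session

There is one attempt and no reset: what is moved stays moved. The work goes in short steps, Python scripts to look and compute and a shell command to move; the robot and the scene stay as the last step left them, time stands still between calls to the robot, and variables do not carry over. Pictures are saved under pics/ and viewed, about 8 in all and at most 12, crops included, and the job is handed in when it is done.

```bash
mkdir -p pics; ls
python3 - <<'E'
from cell import manip
import cv2
for n in ("scene","top"):
    c=manip.camera(n); cv2.imwrite(f"pics/{n}0.png",cv2.resize(c["image"][:,:,::-1],(800,600),interpolation=cv2.INTER_CUBIC))
    print(n,{k:v for k,v in c.items() if k!="image"})
print(manip.read_state(), manip.tcp_to_grasp)
E
```

```text
pics
scene {'fx': 417.844190573819, 'fy': 417.844190573819, 'cx': 276.60585296981037, 'cy': 208.33864664460484, 'k1': -0.07462760770250236, 'eye': array([1272.19523908, -435.66191745,  799.91552613]), 'attitude': array([0.90668385, 0.00560375, 1.05224367])}
top {'fx': 476.49922316838206, 'fy': 476.49922316838206, 'cx': 277.97289078446045, 'cy': 210.4174141335631, 'k1': -0.10519360693636097, 'eye': array([ 207.56918921,   -5.89297614, 1448.88532833]), 'attitude': array([ 0.21781326, -0.00672023, -1.58191066])}
{'clock': 0.1, 'joints': array([ 1.17141662e+00,  3.00395222e-01,  1.52151515e+00, -1.54843850e-05,
        1.32068231e+00, -6.66144024e-02]), 'qd': array([-0.00037901, -0.0022752 , -0.00200254,  0.00025344,  0.00094487,
        0.00028772]), 'effort': array([-1.23467387e-03, -5.32647300e+01, -3.53277791e+01,  7.08534429e-02,
        2.34547199e-02, -5.37393225e-05]), 'eef_pos': array([179.58642287, 519.61148245, 204.95583686]), 'eef_rot': array([ 3.08997547,  1.56979619, -1.95517498]), 'wrist_force': array([ 0.17055189, -0.13281434, -0.22308974]), 'moment': array([0.05403387, 0.04209832, 0.04044855]), 'finger_gap': 93.96679152884028} 18.8
```

View pics/top0.png

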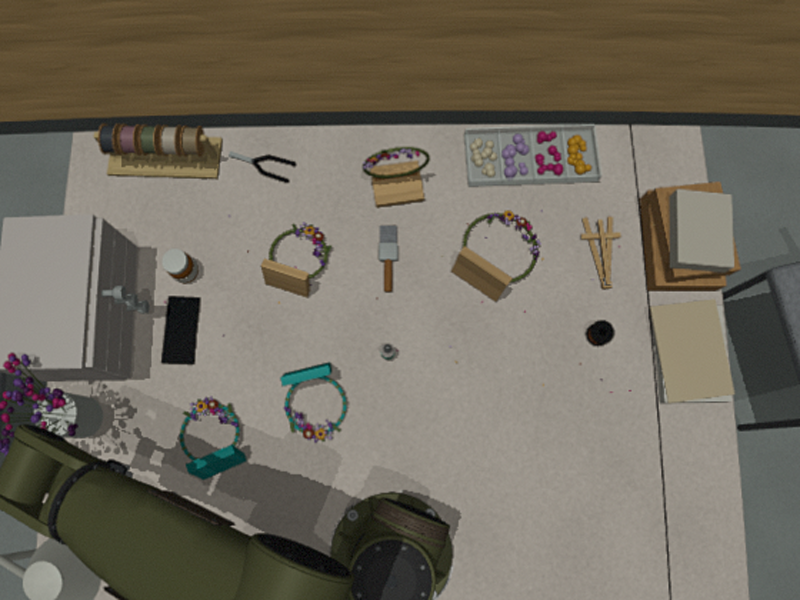

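View pics/scene0.png

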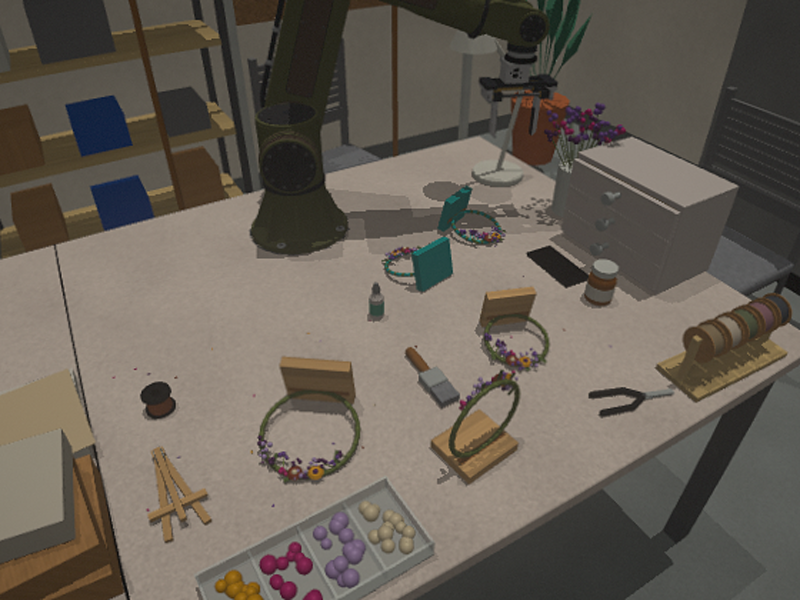

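The top view shows the natural-wood/green fallen hoops at about (290,260), smaller, and (495,255), larger. The turquoise look-alikes are at (310,400) and (215,450), and the standing hoop is at (397,175). The two beech and green hoops fit the description, so I'm confirming them in an enlarged crop.

Run:
```python
from cell import manip
import cv2,numpy as np
im=manip.camera("top")["image"][:,:,::-1]
a=im[150:215,175:240];b=im[140:215,310:385]
a=cv2.resize(a,(400,400),interpolation=cv2.INTER_CUBIC);b=cv2.resize(b,(400,400),interpolation=cv2.INTER_CUBIC)
cv2.imwrite("pics/crop.png",np.hstack([a,b]))
```

```text
(no output)
```

View pics/crop.png

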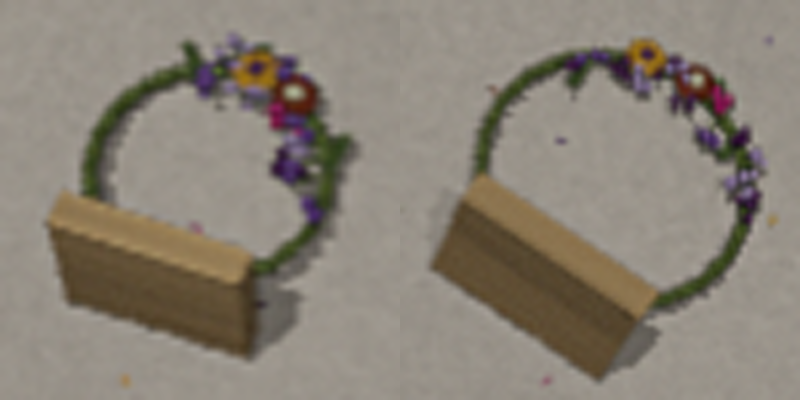

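The crop confirms both are beech/green hoops on their backs. The small lip's ends are at crop (62,192) and (254,258); the large lip's are at (480,175) and (658,293). The heel edges are at (68,302)–(250,357) and (432,267)–(600,380).

```bash
cat > h.py <<'E'
from cell import manip
import cv2,numpy as np
from scipy.spatial.transform import Rotation as R
def ray(c,u,v):
    K=np.array([[c["fx"],0,c["cx"]],[0,c["fy"],c["cy"]],[0,0,1]])
    p=cv2.undistortPoints(np.array([[[u,v]]],float),K,np.array([c["k1"],0,0,0]))[0,0]
    return R.from_euler("xyz",c["attitude"]).as_matrix()@np.array([p[0],-p[1],-1])
def at(c,u,v,z):
    d=ray(c,u,v); return c["eye"]+d*(z-c["eye"][2])/d[2]
E
python3 - <<'E'
from h import *
c=manip.camera("top")
for n,ox,oy,s,pts,zs in [("small",175,150,65/400,[(62,192),(254,258),(68,302),(250,357)],(88,4)),("large",310,140,75/400,[(80,175),(258,293),(32,267),(200,380)],(98,4))]:
    P=[at(c,ox+x*s-.5+s/2,oy+y*s-.5+s/2,zs[i//2]) for i,(x,y) in enumerate(pts)]
    w=P[0]-P[1]; ang=np.degrees(np.arctan2(-w[0],w[1])) 
    w2=P[2]-P[3]
    print(n,np.round(P,0).tolist(),"len",np.linalg.norm(w),np.linalg.norm(w2),"ang",ang,np.degrees(np.arctan2(-w2[0],w2[1])))
    print(" lip mid",(P[0]+P[1])/2,"heel",(P[2]+P[3])/2)
Rt=R.from_euler("xyz",manip.read_state()["eef_rot"]).as_matrix(); print(Rt.round(3))
E
```

```text
small [[602.0, 258.0, 88.0], [568.0, 164.0, 88.0], [568.0, 270.0, 4.0], [538.0, 176.0, 4.0]] len 99.75363969459823 98.03860744980726 ang -19.927387382729417 -17.58445992080894
 lip mid [584.63640162 211.37466729  88.        ] heel [552.92877341 222.8423721    4.        ]
large [[620.0, -158.0, 98.0], [552.0, -254.0, 98.0], [593.0, -138.0, 4.0], [524.0, -234.0, 4.0]] len 118.02559349241811 118.60358570027702 ang -35.46523708128854 -35.615649783302985
 lip mid [ 586.21579267 -205.77363307   98.        ] heel [ 558.33820685 -186.25057254    4.        ]
[[-0.    -0.945  0.327]
 [-0.001  0.327  0.945]
 [-1.     0.    -0.001]]
```

```bash
python3 -m jog '[{"grip":0,"tz":-1},{"grip":0,"tz":-2},{"grip":0,"tz":-3},{"grip":0,"tz":-3.97},{"grip":0,"tz":-3.97,"ty":-1},{"grip":0,"tz":-3.97,"ty":-2},{"grip":0,"tz":-3.97,"ty":-3},{"grip":0,"tz":-3.97,"ty":-4},{"grip":0,"tz":-3.97,"ty":-5},{"grip":0,"tz":-3.97,"ty":-6},{"grip":0,"tz":-3.97,"ty":-7},{"grip":0,"tz":-3.97,"ty":-8}]' 20
python3 -m jog '[{"grip":0,"ty":-1},{"grip":0,"ty":-2},{"grip":0,"ty":-3},{"grip":0,"ty":-4},{"grip":0,"ty":-4.84},{"grip":0,"ty":-4.84},{"grip":0,"ty":-4.84},{"grip":0,"ty":-4.84}]'
```

```text
$[0]: bad value
$[0]: bad value
```

```bash
python3 -m jog '[{"grip":0,"tx":0,"ty":0,"tz":-1,"turn":0},{"grip":0,"tx":0,"ty":0,"tz":-2,"turn":0},{"grip":0,"tx":0,"ty":0,"tz":-3,"turn":0},{"grip":0,"tx":0,"ty":0,"tz":-3.97,"turn":0},{"grip":0,"tx":0,"ty":-1,"tz":-3.97,"turn":0},{"grip":0,"tx":0,"ty":-2,"tz":-3.97,"turn":0},{"grip":0,"tx":0,"ty":-3,"tz":-3.97,"turn":0},{"grip":0,"tx":0,"ty":-4,"tz":-3.97,"turn":0},{"grip":0,"tx":0,"ty":-5,"tz":-3.97,"turn":0},{"grip":0,"tx":0,"ty":-6,"tz":-3.97,"turn":0},{"grip":0,"tx":0,"ty":-7,"tz":-3.97,"turn":0},{"grip":0,"tx":0,"ty":-8,"tz":-3.97,"turn":0}]' 20
```

```text
clock: 1.2
eef_pos: [432.0, 264.0, 205.4]
eef_rot: [-0.175, 1.571, 1.062]
wrist_force: [-0.4, 0.3, 0.6]
finger_gap: 17.2
```

```bash
python3 -m jog '[{"grip":0,"tx":0,"ty":-1,"tz":0,"turn":0},{"grip":0,"tx":0,"ty":-2,"tz":0,"turn":0},{"grip":0,"tx":0,"ty":-3,"tz":0,"turn":0},{"grip":0,"tx":0,"ty":-4,"tz":0,"turn":0},{"grip":0,"tx":0,"ty":-4.84,"tz":0,"turn":0},{"grip":0,"tx":1,"ty":-4.84,"tz":0,"turn":0},{"grip":0,"tx":2,"ty":-4.84,"tz":0,"turn":0},{"grip":0,"tx":2,"ty":-4.84,"tz":0,"turn":0},{"grip":0,"tx":2,"ty":-4.84,"tz":0,"turn":0}]'
python3 - <<'E'
from h import *
cv2.imwrite("pics/s1.png",cv2.resize(manip.camera("scene")["image"][150:300,260:460,::-1],(800,600),interpolation=cv2.INTER_CUBIC))
E
```

```text
clock: 1.95
eef_pos: [612.4, 201.8, 124.4]
eef_rot: [2.16, 1.567, -2.885]
wrist_force: [0.1, 1.2, 0.5]
finger_gap: 0.4
```

View pics/s1.png

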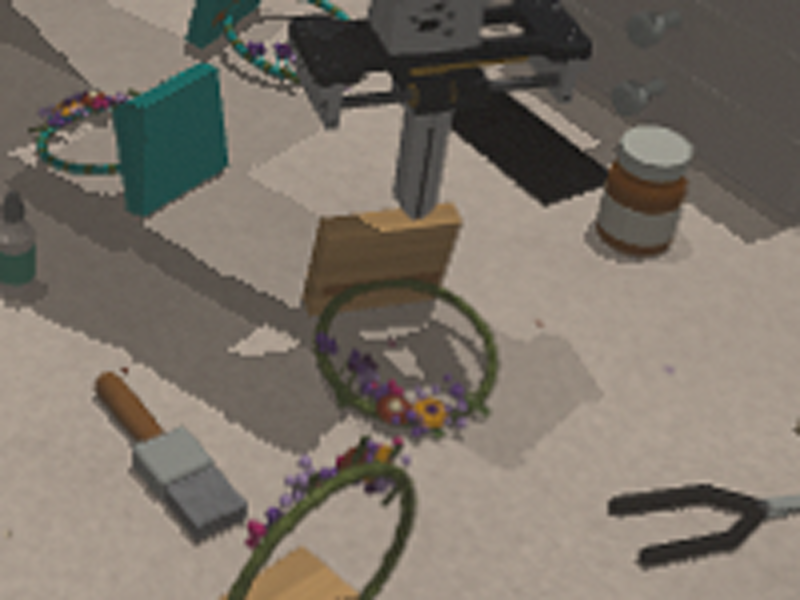

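The tip at (415,215) is over the ring side of the small foot. Next I'll descend and start the push.

```bash
python3 -m jog '[{"grip":0,"tx":0.7,"ty":0,"tz":0,"turn":0},{"grip":0,"tx":1.35,"ty":0,"tz":0,"turn":0},{"grip":0,"tx":1.35,"ty":0,"tz":0,"turn":0},{"grip":0,"tx":1.35,"ty":0.2,"tz":0,"turn":0},{"grip":0,"tx":1.35,"ty":0.35,"tz":0,"turn":0},{"grip":0,"tx":1.35,"ty":0.5,"tz":0,"turn":0},{"grip":0,"tx":1.35,"ty":0.6,"tz":0,"turn":0},{"grip":0,"tx":1.35,"ty":0.7,"tz":0,"turn":0},{"grip":0,"tx":1.35,"ty":0.8,"tz":0,"turn":0},{"grip":0,"tx":1.35,"ty":0.9,"tz":0,"turn":0},{"grip":0,"tx":1.35,"ty":1.0,"tz":0,"turn":0},{"grip":0,"tx":1.35,"ty":1.0,"tz":0,"turn":0}]'
python3 - <<'E'
from h import *
cv2.imwrite("pics/s2.png",cv2.resize(manip.camera("scene")["image"][150:300,260:460,::-1],(800,600),interpolation=cv2.INTER_CUBIC))
E
```

```text
clock: 3.0
eef_pos: [574.9, 215.3, 71.5]
eef_rot: [2.129, 1.571, -2.915]
wrist_force: [1.5, 0.2, 0.1]
finger_gap: 0.7
```

View pics/s2.png

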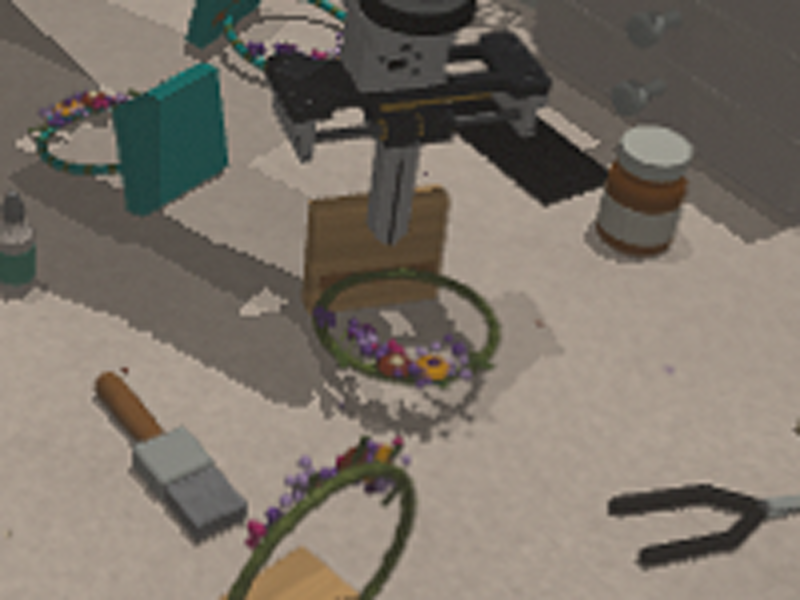

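It is tipping cleanly at about 1.5 N, with the foot near vertical. I'll continue up to the balance point.

```bash
python3 -m jog '[{"grip":0,"tx":0,"ty":0.12,"tz":0,"turn":0},{"grip":0,"tx":0,"ty":0.24,"tz":0,"turn":0},{"grip":0,"tx":0,"ty":0.36,"tz":0,"turn":0},{"grip":0,"tx":0,"ty":0.48,"tz":0,"turn":0},{"grip":0,"tx":0,"ty":0.6,"tz":0,"turn":0},{"grip":0,"tx":0,"ty":0.7,"tz":0,"turn":0},{"grip":0,"tx":0,"ty":0.8,"tz":0,"turn":0},{"grip":0,"tx":0,"ty":0.9,"tz":0,"turn":0}]'
python3 - <<'E'
from h import *
cv2.imwrite("pics/s3.png",cv2.resize(manip.camera("scene")["image"][150:300,260:460,::-1],(800,600),interpolation=cv2.INTER_CUBIC))
E
```

```text
clock: 3.72
eef_pos: [541.0, 226.9, 71.4]
eef_rot: [2.204, 1.571, -2.841]
wrist_force: [-0.6, -0.2, -0.1]
finger_gap: 0.3
```

View pics/s3.png

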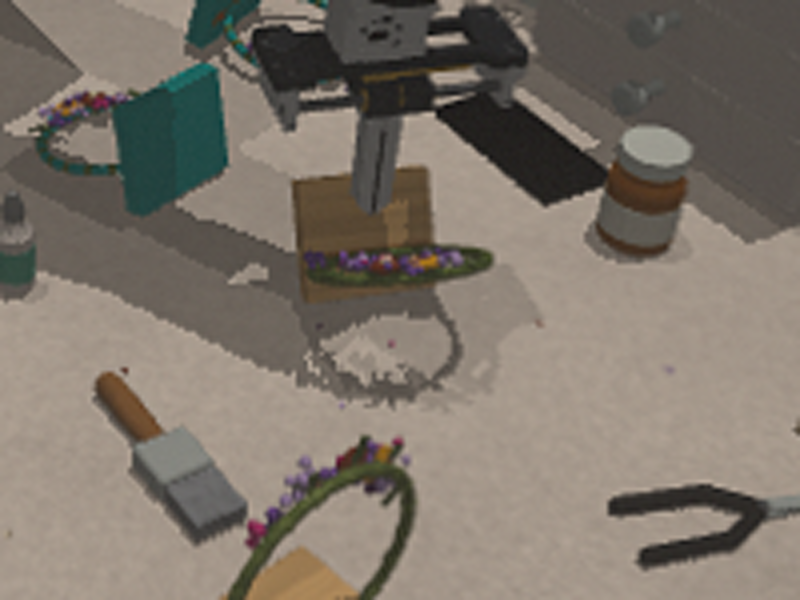

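```bash
python3 -m jog '[{"grip":0,"tx":0,"ty":0.15,"tz":0,"turn":0},{"grip":0,"tx":0,"ty":0.3,"tz":0,"turn":0},{"grip":0,"tx":0,"ty":0.45,"tz":0,"turn":0},{"grip":0,"tx":-0.7,"ty":0.75,"tz":0,"turn":0},{"grip":0,"tx":-1.6,"ty":1.1,"tz":0,"turn":0},{"grip":0,"tx":-2.5,"ty":1.4,"tz":0,"turn":0},{"grip":0,"tx":-3.4,"ty":1.5,"tz":0,"turn":0},{"grip":0,"tx":-3.7,"ty":1.5,"tz":0,"turn":0},{"grip":0,"tx":-3.7,"ty":1.5,"tz":0,"turn":0}]'
python3 - <<'E'
from h import *
cv2.imwrite("pics/s4.png",cv2.resize(manip.camera("scene")["image"][150:300,260:460,::-1],(800,600),interpolation=cv2.INTER_CUBIC))
print(manip.read_state()["eef_pos"],R.from_euler("xyz",manip.read_state()["eef_rot"]).as_matrix().round(3))
E
```

```text
clock: 4.52
eef_pos: [485.2, 247.1, 223.2]
eef_rot: [-0.834, 1.565, 0.405]
wrist_force: [-0.0, -1.0, -0.3]
finger_gap: 0.5
[484.6876518  246.70063829 220.62496987] [[ 0.002 -0.945  0.326]
 [ 0.001  0.326  0.945]
 [-1.    -0.002  0.002]]
```

View pics/s4.png

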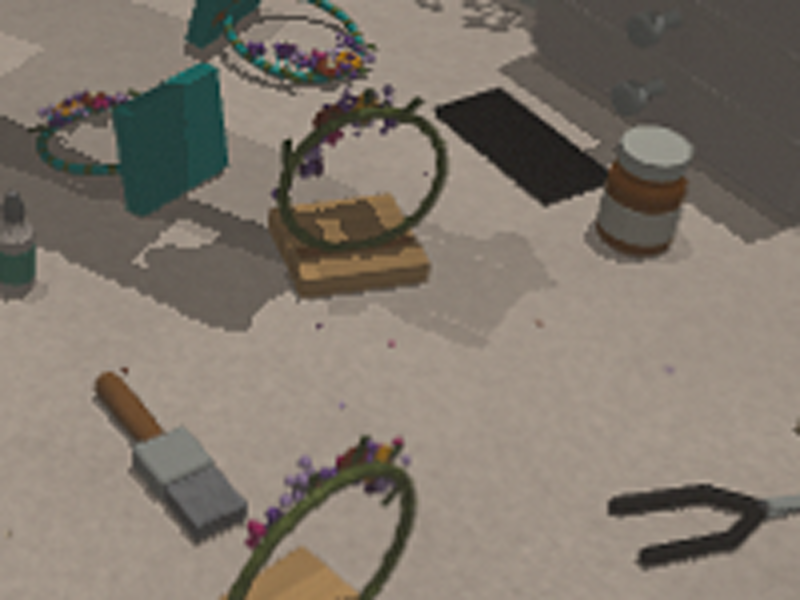

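The small hoop stands. Moving to the ring side of the large one at height, turning +16.4° on the way.

```bash
python3 -m jog '[{"grip":0,"tx":0,"ty":0,"tz":-1,"turn":0},{"grip":0,"tx":0,"ty":0,"tz":-2,"turn":0},{"grip":0,"tx":0,"ty":0,"tz":-3,"turn":0.5},{"grip":0,"tx":0,"ty":0,"tz":-4,"turn":1},{"grip":0,"tx":0,"ty":0,"tz":-5,"turn":1.5},{"grip":0,"tx":0,"ty":0,"tz":-6,"turn":2},{"grip":0,"tx":0,"ty":-0.6,"tz":-6.8,"turn":2.73},{"grip":0,"tx":0,"ty":-1.3,"tz":-7.5,"turn":2.73},{"grip":0,"tx":0,"ty":-2,"tz":-8.2,"turn":2.73},{"grip":0,"tx":0,"ty":-2.7,"tz":-8.9,"turn":2.73},{"grip":0,"tx":0,"ty":-3.4,"tz":-9.6,"turn":2.73},{"grip":0,"tx":0,"ty":-4.2,"tz":-10.08,"turn":2.73}]'
python3 - <<'E'
from h import *
s=manip.read_state(); Rt=R.from_euler("xyz",s["eef_rot"]).as_matrix(); print(Rt.round(3), (Rt.T@(np.array([610.6,-223.2,130])-s["eef_pos"])/40).round(2))
E
```

```text
clock: 5.57
eef_pos: [511.2, -192.1, 217.5]
eef_rot: [1.845, 1.568, 2.796]
wrist_force: [1.3, 0.7, 0.4]
finger_gap: 0.6
[[-0.002 -0.814  0.581]
 [ 0.001  0.581  0.814]
 [-1.     0.003 -0.001]] [ 2.18 -2.48  0.81]
```

```bash
python3 -m jog '[{"grip":0,"tx":0,"ty":-0.8,"tz":0.3,"turn":0},{"grip":0,"tx":0,"ty":-1.6,"tz":0.6,"turn":0},{"grip":0,"tx":0,"ty":-2.48,"tz":0.81,"turn":0},{"grip":0,"tx":0,"ty":-2.48,"tz":0.81,"turn":0},{"grip":0,"tx":1,"ty":-2.48,"tz":0.81,"turn":0},{"grip":0,"tx":2,"ty":-2.48,"tz":0.81,"turn":0},{"grip":0,"tx":2,"ty":-2.48,"tz":0.81,"turn":0},{"grip":0,"tx":2,"ty":-2.48,"tz":0.81,"turn":0}]'
python3 - <<'E'
from h import *
cv2.imwrite("pics/s5.png",cv2.resize(manip.camera("scene")["image"][150:360,140:420,::-1],(800,600),interpolation=cv2.INTER_CUBIC))
E
```

```text
clock: 6.23
eef_pos: [610.1, -220.2, 137.3]
eef_rot: [1.786, 1.565, 2.738]
wrist_force: [-0.1, 0.4, 1.7]
finger_gap: 0.3
```

View pics/s5.png

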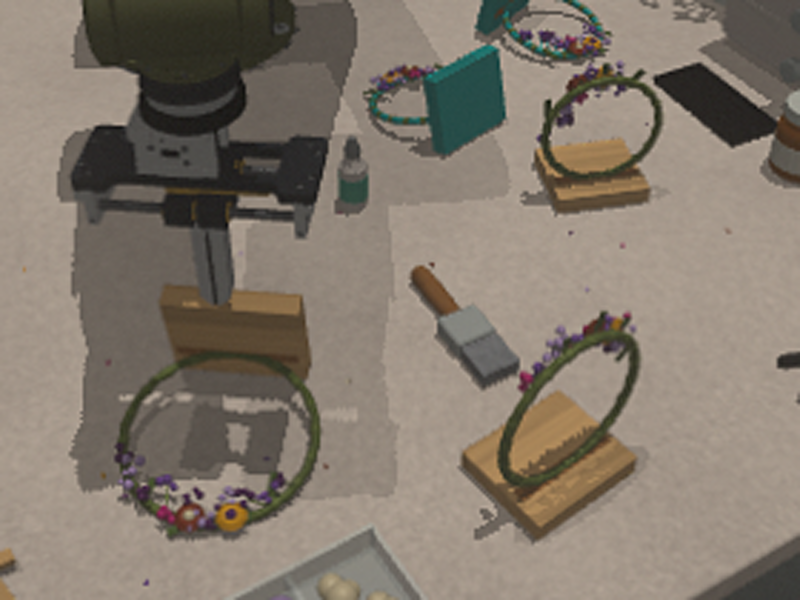

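The small hoop stands at crop (600,130), and the tip (215,300) is on the ring side of the large foot. Descending and pushing.

```bash
python3 -m jog '[{"grip":0,"tx":0.7,"ty":0,"tz":0,"turn":0},{"grip":0,"tx":1.43,"ty":0,"tz":0,"turn":0},{"grip":0,"tx":1.43,"ty":0,"tz":0,"turn":0},{"grip":0,"tx":1.43,"ty":0.2,"tz":0,"turn":0},{"grip":0,"tx":1.43,"ty":0.35,"tz":0,"turn":0},{"grip":0,"tx":1.43,"ty":0.5,"tz":0,"turn":0},{"grip":0,"tx":1.43,"ty":0.6,"tz":0,"turn":0},{"grip":0,"tx":1.43,"ty":0.7,"tz":0,"turn":0},{"grip":0,"tx":1.43,"ty":0.8,"tz":0,"turn":0},{"grip":0,"tx":1.43,"ty":0.9,"tz":0,"turn":0},{"grip":0,"tx":1.43,"ty":1.0,"tz":0,"turn":0},{"grip":0,"tx":1.43,"ty":1.1,"tz":0,"turn":0}]'
python3 -m jog '[{"grip":0,"tx":0,"ty":0.12,"tz":0,"turn":0},{"grip":0,"tx":0,"ty":0.24,"tz":0,"turn":0},{"grip":0,"tx":0,"ty":0.36,"tz":0,"turn":0},{"grip":0,"tx":0,"ty":0.48,"tz":0,"turn":0},{"grip":0,"tx":0,"ty":0.6,"tz":0,"turn":0},{"grip":0,"tx":0,"ty":0.7,"tz":0,"turn":0},{"grip":0,"tx":0,"ty":0.8,"tz":0,"turn":0},{"grip":0,"tx":0,"ty":0.9,"tz":0,"turn":0}]'
python3 - <<'E'
from h import *
cv2.imwrite("pics/s6.png",cv2.resize(manip.camera("scene")["image"][150:360,140:420,::-1],(800,600),interpolation=cv2.INTER_CUBIC))
E
```

```text
clock: 7.28
eef_pos: [575.3, -195.1, 82.3]
eef_rot: [-1.613, 1.571, -0.661]
wrist_force: [1.2, -0.7, 1.0]
finger_gap: 0.8
clock: 7.95
eef_pos: [545.8, -174.1, 82.3]
eef_rot: [2.027, 1.571, 2.979]
wrist_force: [-0.1, -0.3, 0.1]
finger_gap: 0.4
```

View pics/s6.png

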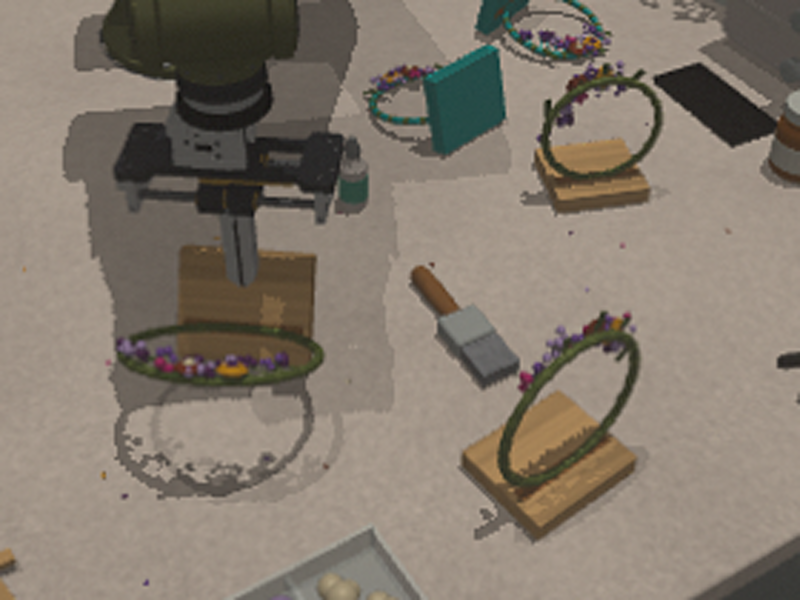

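```bash
python3 -m jog '[{"grip":0,"tx":0,"ty":0.12,"tz":0,"turn":0},{"grip":0,"tx":0,"ty":0.25,"tz":0,"turn":0},{"grip":0,"tx":0,"ty":0.4,"tz":0,"turn":0},{"grip":0,"tx":0,"ty":0.55,"tz":0,"turn":0},{"grip":0,"tx":0,"ty":0.7,"tz":0,"turn":0},{"grip":0,"tx":-0.7,"ty":1.0,"tz":0,"turn":0},{"grip":0,"tx":-1.6,"ty":1.35,"tz":0,"turn":0},{"grip":0,"tx":-2.5,"ty":1.7,"tz":0,"turn":0},{"grip":0,"tx":-3.4,"ty":1.9,"tz":0,"turn":0},{"grip":0,"tx":-4.2,"ty":1.9,"tz":0,"turn":0},{"grip":0,"tx":-4.2,"ty":1.9,"tz":0,"turn":0},{"grip":0,"tx":-4.2,"ty":1.9,"tz":0,"turn":0}]'
python3 -m jog '[{"grip":0,"tx":0,"ty":0,"tz":0,"turn":0},{"grip":0,"tx":0,"ty":0,"tz":0,"turn":0},{"grip":0,"tx":0,"ty":0,"tz":0,"turn":0},{"grip":0,"tx":0,"ty":0,"tz":0,"turn":0},{"grip":0,"tx":0,"ty":0,"tz":0,"turn":0},{"grip":0,"tx":0,"ty":0,"tz":0,"turn":0},{"grip":0,"tx":0,"ty":0,"tz":0,"turn":0},{"grip":0,"tx":0,"ty":0,"tz":0,"turn":0},{"grip":0,"tx":0,"ty":0,"tz":0,"turn":0},{"grip":0,"tx":0,"ty":0,"tz":0,"turn":0},{"grip":0,"tx":0,"ty":0,"tz":0,"turn":0},{"grip":0,"tx":0,"ty":0,"tz":0,"turn":0}]'
python3 - <<'E'
from h import *
cv2.imwrite("pics/s7.png",cv2.resize(manip.camera("scene")["image"][:,:,::-1],(800,600),interpolation=cv2.INTER_CUBIC))
E
```

```text
clock: 9.0
eef_pos: [484.5, -130.2, 251.6]
eef_rot: [-1.283, 1.567, -0.331]
wrist_force: [0.1, -0.0, -0.5]
finger_gap: 0.5
clock: 10.0
eef_pos: [484.3, -130.2, 250.3]
eef_rot: [-1.194, 1.571, -0.242]
wrist_force: [0.8, -0.3, 0.2]
finger_gap: 0.4
```

View pics/s7.png

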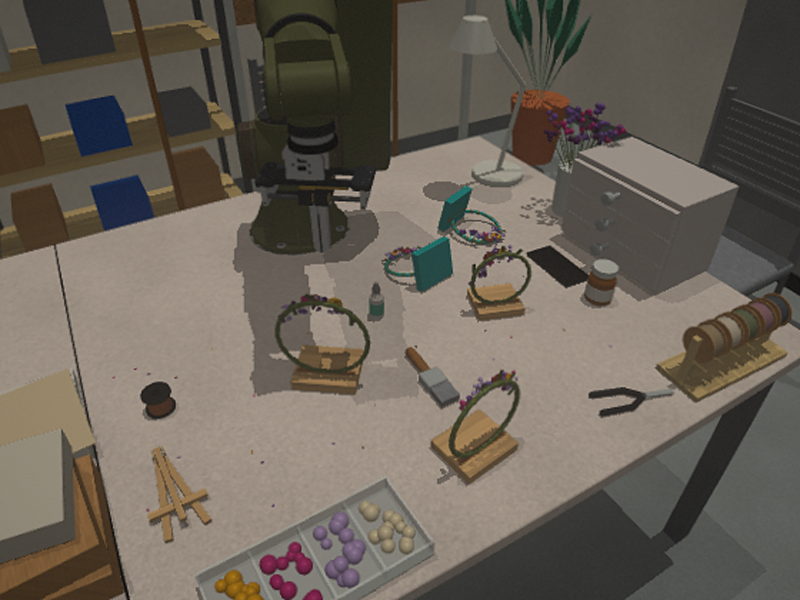

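Both hoops stand, the large one at (325,345) and the small one at (497,285). The other objects match the first picture. I'll do a quick heel check and then hand in.

Run:
```python
from h import *
c=manip.camera("scene")
for n,u,v,h in [("small",499,317,(552.9,222.8)),("large",326,390,(558.3,-186.3))]:
    p=at(c,u*.7,v*.7,0); print(n,p.round(),np.linalg.norm(p[:2]-h).round())
manip.sign_off()
```

```text
small [548. 222.   0.] 5.0
large [ 556. -177.    0.] 9.0
the job is handed in; nothing more can be done
```

I stood both fallen hoops back up on their feet, and the job is handed in. I pushed the raised edge of each foot from the ring's side with the shut fingertips until it tipped past balance, then lifted clear. Nothing was pinched or lifted.

- **Force:** the wrist force was about 2 N or less at every reading I took. I did not log the peak force during the pushes.
- **Hoops:** the last picture shows both standing. By eye, their rear edges are about 5 mm (small) and 9 mm (large) from where they started, against the 80 mm limit.
- **Everything else:** the standing hoop, the turquoise look-alikes and the other objects look unmoved. I compared these by eye only and did not measure them.
- **Robot and time:** the arm ended about 250 mm up, touching nothing, at about 10 s of the 61 s allowed.

I measured no tilt angles, so "upright within 0.06 rad" rests on the picture. No check failed or disagreed.

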